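Level the drying shelf and hold the spirit level down

ROBOT

A 6-joint arm with a two-finger parallel gripper is mounted at the origin on the work surface. World frame = base frame: x ahead of the robot, y to its left, z up, the work surface at z = 0. Lengths are in m, angles in rad, forces in N, time in s.
With the tool pointing down it reaches from about 0.35 to 0.975 m from the base axis. Payload 4.9 kg.
Tool frame: the origin (TCP) lies on the centre line of the jaws, within the pads' length; the fingertips stand manip.tip_reach ahead of it and the grasp point (between the pads) is the TCP (manip.tip_reach is the distance from the TCP to the fingertips, in m); z points along the fingers, y is the line along which they close (so a half turn about z gives the same grasp; the last joint's range is limited). The gripper opens to 85 mm and grips with 20 to 120 N. Pads are 22 mm wide; open, the fingers measure 114 mm over their backs; the gripper's body (76 mm by 85 mm) begins 54 mm behind the grasp point. The pads swing forward as they close: fully open they stand 13 mm farther back than shut.
Start: joints at [-0.119, 0.053, 1.613, -0, 1.476, -0.119], TCP at [0.625, 0, 0.25] pointing down, gripper open.
Joint ranges: [-3.01, 3.01], [-1.01, 2.22], [0.06, 2.58], [-1.02, 4.17], [0.09, 2.62], [-3.14, 3.14]. Speed limits (rad/s): [2.57, 2.57, 3.14, 3.14, 3.14, 3.14].

INTERFACE

Orientations are given as a unit quaternion [w, x, y, z].
In Python, from plant import manip gives the robot as it stands. The module is installed in compiled form; this text tells all that it offers.
- The arm moves only by the tool move_arm, never from a script. Its argument "rows" is a list of rows, each a list of 7 numbers: the shift along the tool's x, y, z in cm, then the turn, a rotation vector about the tool's x, y, z in degrees, then the opening, from -1 (shut) to 1 (fully open). In form: [[tx, ty, tz, ax, ay, az, jaw], ...]. A call has 1 to 20 rows; each row shifts and turns the commanded pose from where the row before left it, along the tool's axes as they then stand; what a row does not reach is not made up. A row lasts 1/12 s, in which the tool goes at most 41.7 mm and 7.16 degrees, less where a joint would pass 70% of its speed; a pose out of reach is approached as far as the arm can. A call is refused whole if a number of a shift passes 4.17 or a number of a turn 7.16, either way. A call with a gripper value outside its range is refused whole. The fingers move at their own pace and stop on an object; the grip force is fixed at half the most. Time passes only in rows, so rows that do not move let the fingers close. It gives the time, the measured TCP pose, the force, the opening and the grip force at its end, in the units of the state.
- manip.state(): the state, without advancing time (a new reading comes with each control period).
- manip.grab_frame(name): name is "scene" or "side" or "wrist"; returns a dict with "img" (480x640x3 uint8, blue, green, red), "mtx" (3x3 intrinsics, pixels), "R" (3x3) and "t" (3): a world point X has camera coordinates R X + t. Camera axes: x right, y down, z forward; pixel columns grow to the right and rows downward; lengths in m; the calibration is good to about 2 mm. The wrist camera is an equidistant fisheye: a pixel r from the principal point sees the ray r / f radians off the axis. A picture is of the moment at which its call begins. There is no depth.
- manip.job_done(): hands the job in; it is judged then, once.
The state is a dict: "time": time; "joint_pos": joint angles; "joint_vel": joint speeds; "joint_efforts": joint torques, N m; "tool_pos": TCP position; "tool_rot": TCP orientation; "contact_force": force on the tool from outside, world axes, zero at the start; "ft_torque": the same for the moment, N m; "gripper_width": opening from 0.0 (shut) to 1.0 (fully open); "grasp_force": force on a finger pad.
Only numpy, scipy, OpenCV 4.12 (cv2) and the standard library are available. Lean on these libraries where they do the work, as an engineer would, in place of code of your own. Each camera call takes 0.05 s, during which the arm holds its last target. There are 200 camera calls.

TASK

Lay the spirit level lengthways on the clear part of the sloping drying shelf and let go, then turn the black levelling screw clockwise until the bubble is centred. Then press firmly straight down on the level's top (about 10 N), bubble still centred, and finish while still pressing, without lifting off. Do not drop or slam the level, and leave the head, jar and figure alone.

Things in the scene. Friction and masses are not known exactly. Their poses are not given: they have to be found in the camera images.
- level: Aluminium spirit level: loose bar 140 mm long (x), 24 wide (y), 36 high (z), about 0.25 kg, ends alike. Origin: centre of its underside. A yellow-green vial 66 mm long with a pale 15 mm bubble lies in a slot in the middle of its top, two black lines 8.5 mm either side of the middle. Beyond it both ends have a solid flat top 37 mm long to press on (centres 51 mm from the middle).
- bubble (a joint): Place of the bubble along the level's x in m: 0 centred, + towards the level's +x end, limits +-0.024. It drifts to the higher end, 10.5 mm per degree of slope (0.6 m per rad), settling in 1.5 s. Within 3.5 mm of 0 is centred.
- shelf_spot (a point): Middle of the shelf's clear part, on its top face, about 75 mm above the bench; the level's middle belongs here (within 35 mm). z: shelf normal, up; y: along the shelf towards the screw; x: across. The board is 110 mm wide (x), runs from 90 mm at -y to 175 mm at +y of this point, 14 mm thick. At the start the screw end is low by 1.0 to 2.0 degrees.
- shelf: The plywood shelf board. Origin on the cross pin (along x) about which it rocks, 20 mm below its top face and 25 mm to +y of shelf_spot; axes as there. The wooden stand under it is fixed to the bench.
- screw_grip (a point): Grip point on the levelling screw's axis, 31 mm above the shelf, 140 mm to +y of shelf_spot. Its head is a black bar 46 mm long (x), 14 thick (y), from 15 mm below to 11 mm above this point, on a 10 mm stem. Clockwise from above raises this end: 0.0127 rad of slope, bubble 7.6 mm towards the screw, per rad. Needs 1.4 to 2.8 rad clockwise, about 0.1 N m; stays where left.
- head: Bystander: barrel-shaped skin-coloured wooden nutcracker head, 72 mm across, 70 mm high, loose. Origin: centre of its underside. Leave alone.
- jar: Bystander: paint jar with a white cap, 50 mm across, 60 mm high, loose. Origin: centre of its underside. Leave alone.
- figure: Bystander: small wooden toy soldier, 52 mm across its foot, 112 mm high, loose. Origin: centre of its underside. Leave alone.
Not all that is in view belongs to the job. Of the things like the level, leave any that is orange; of the rest the larger one is meant.

How it is judged:
By the outcome, as a careful person would: the job done as asked, in the order asked, and still so for the second after the job is handed in, while the arm keeps its last pose, push and grip.
It also fails if it takes over 72 s, if anything falls off the work surface, if the arm or the gripper's body presses on something with over 40 N, if the wrist force passes 120 N, or if a joint passes its speed limit or range.

## Working session

There is one attempt and no reset: what is moved stays moved. The work goes in short steps, Python scripts to look and compute and a tool call to move; the robot and the scene stay as the last step left them, time stands still between calls to the robot, and variables do not carry over. Pictures are saved under pics/ and viewed, at most 13 in all, crops included, and the job is handed in when it is done.

Besides the shell and the picture viewer there is one more tool, called after "Emit:" by a JSON object that holds its "api" and its "payload". move_arm: Moves the arm, as the interface text tells. Its arguments: {"type":"object","properties":{"rows":{"type":"array","items":{"type":"array","items":{"type":"number"}}}},"required":["rows"]}

```bash
mkdir -p pics; python3 - <<'E'
from plant import manip
import cv2,numpy as np,pickle
D={}
for n in("scene","side","wrist"):
    D[n]=manip.grab_frame(n); cv2.imwrite(f"pics/{n}0.png",D[n]["img"])
    print(n,D[n]["mtx"].round(1).tolist(),(-D[n]["R"].T@D[n]["t"]).round(3),D[n]["R"][2].round(2))
pickle.dump(D,open("d0.pkl","wb"))
s=manip.state();print(s,manip.tip_reach)
E
```

```text
scene [[458.2, 0.0, 322.4], [0.0, 458.2, 233.4], [0.0, 0.0, 1.0]] [ 1.017 -0.153  0.719] [-0.57  0.15 -0.81]
side [[498.4, 0.0, 313.4], [0.0, 498.4, 237.3], [0.0, 0.0, 1.0]] [ 0.163 -0.778  0.708] [ 0.39  0.71 -0.59]
wrist [[371.6, 0.0, 317.2], [0.0, 371.6, 239.6], [0.0, 0.0, 1.0]] [0.625 0.083 0.372] [-0.   -0.32 -0.95]
{'time': 0.15, 'joint_pos': array([-1.19008026e-01,  5.32064514e-02,  1.61395162e+00,  1.61639917e-05,
        1.47601930e+00, -1.18984753e-01]), 'joint_vel': array([ 0.0001807 , -0.00155035, -0.00556486, -0.00071742,  0.00108563,
       -0.00083458]), 'joint_efforts': array([ 5.10442842e-04, -3.94241810e+01, -3.70721948e+01, -1.15854355e-04,
        4.61802789e-03,  5.00508997e-05]), 'tool_pos': array([6.24550552e-01, 5.33637056e-05, 2.49360770e-01]), 'tool_rot': array([-6.27806739e-04,  7.07115332e-01,  7.07097786e-01, -4.83481211e-04]), 'contact_force': array([-0.3712817 ,  0.48365103,  0.24183382]), 'ft_torque': array([-0.02794732,  0.02667158, -0.01636647]), 'grasp_force': 0.0, 'gripper_width': 0.9981442517913273} 0.019
```

View pics/scene0.png

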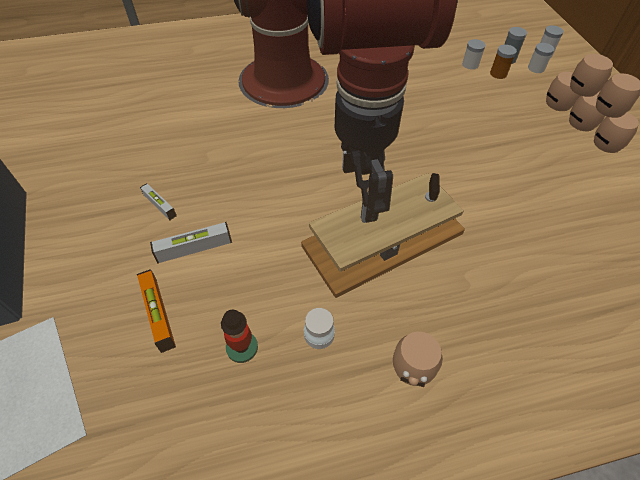

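View pics/side0.png

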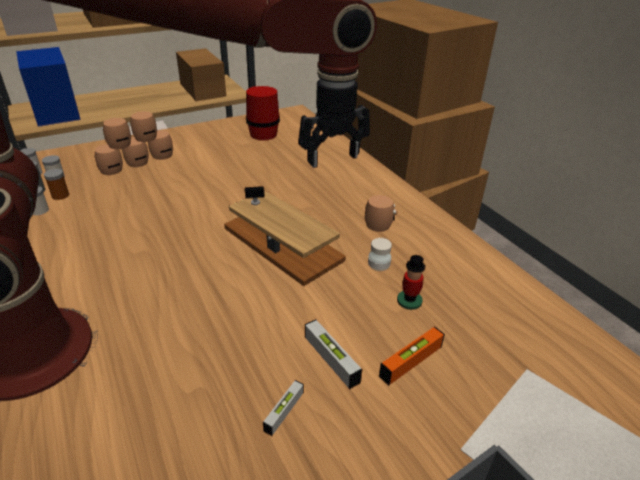

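View pics/wrist0.png

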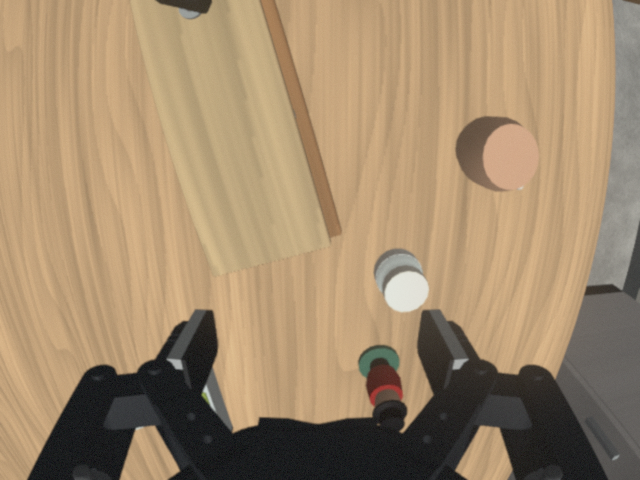

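Three candidates, scene px: small silver level (158,200), large silver level (191,242), orange level (155,310). The large silver one fits: it is not orange and is the larger of the rest. In the side view it is at (332,352). The shelf is at scene (385,220), its screw at (434,187). Next: one enlarged crop to confirm the level, and masks for measuring.

```bash
cat > h.py <<'E'
import numpy as np,cv2,pickle
def ray(f,p,fish=False):
    K=f["mtx"];R=f["R"];t=f["t"]
    x=(p[0]-K[0,2])/K[0,0];y=(p[1]-K[1,2])/K[1,1]
    if fish:
        r=np.hypot(x,y);d=np.array([x/r*np.sin(r),y/r*np.sin(r),np.cos(r)]) if r>0 else np.array([0,0,1.])
    else: d=np.array([x,y,1.])
    d=R.T@d;return -R.T@t,d/np.linalg.norm(d)
def onz(f,p,z,fish=False):
    o,d=ray(f,p,fish);return o+d*(z-o[2])/d[2]
def tri(rays):
    A=np.zeros((3,3));b=np.zeros(3)
    for o,d in rays:
        P=np.eye(3)-np.outer(d,d);A+=P;b+=P@o
    X=np.linalg.solve(A,b)
    return X,[np.linalg.norm((np.eye(3)-np.outer(d,d))@(X-o)) for o,d in rays]
def proj(f,X,fish=False):
    c=f["R"]@np.asarray(X)+f["t"];K=f["mtx"]
    if fish:
        r=np.hypot(c[0],c[1]);th=np.arctan2(r,c[2]);u=c[:2]/max(r,1e-9)*th
    else:u=c[:2]/c[2]
    return u*[K[0,0],K[1,1]]+K[:2,2]
def vial(f,c,rad):
    h=cv2.cvtColor(f["img"],cv2.COLOR_BGR2HSV);m=cv2.inRange(h,(25,90,60),(45,255,255))
    z=np.zeros_like(m);cv2.circle(z,tuple(int(v) for v in c),rad,255,-1);return m&z
E
python3 - <<'E'
from h import *
D=pickle.load(open("d0.pkl","rb"))
r=[]
for n,c in(("scene",(191,240)),("side",(332,347))):
    f=D[n];m=vial(f,c,28);q=cv2.minAreaRect(cv2.findNonZero(m));print(n,q,cv2.countNonZero(m));r.append(ray(f,q[0]))
print(tri(r))
a=cv2.resize(D["scene"]["img"][175:265,130:250],None,fx=3.3,fy=3.3,interpolation=2)
b=cv2.resize(D["side"]["img"][310:400,280:400],None,fx=3.3,fy=3.3,interpolation=2)
c=cv2.resize(D["scene"]["img"][165:305,295:475],None,fx=2.2,fy=2.2,interpolation=2)
d=cv2.resize(D["side"]["img"][175:285,215:355],None,fx=2.8,fy=2.8,interpolation=2)
o=np.zeros((600,800,3),np.uint8)
for i,(x,X,Y) in enumerate(((a,0,0),(b,400,0),(c,0,298),(d,400,298))):
    hh=min(x.shape[0],600-Y);ww=min(x.shape[1],800-X);o[Y:Y+hh,X:X+ww]=x[:hh,:ww]
cv2.imwrite("pics/crop1.png",o)
E
```

```text
scene ((189.75384521484375, 237.43075561523438), (4.385290145874023, 36.66101837158203), 74.74488067626953) 140
side ((331.3392639160156, 346.14385986328125), (31.73159408569336, 5.569698333740234), 48.17982482910156) 144
(array([ 0.48157337, -0.2649186 ,  0.03356666]), [np.float64(0.00033101613378057397), np.float64(0.0003310161337803863)])
```

View pics/crop1.png

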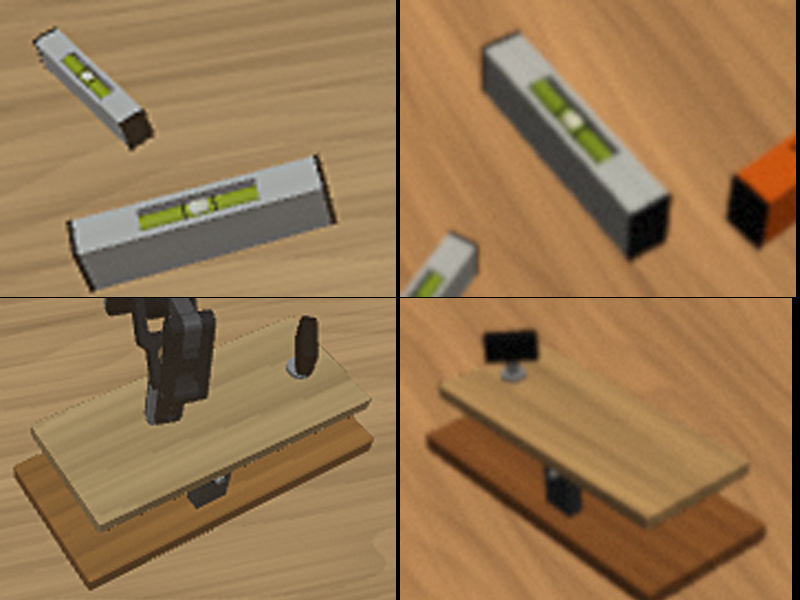

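Crop: confirmed; the large silver level (bottom of top-left panel; vial at scene (190,237), side (331,346)), the vial triangulates to z=34 mm, fitting a 36 mm high level. Now corners of the level, shelf and screw by two views.

```bash
python3 - <<'E'
from h import *
D=pickle.load(open("d0.pkl","rb"));S=D["scene"];T=D["side"];W=D["wrist"]
def pr(n,a,b):
    X,e=tri([ray(S,a),ray(T,b)]);print(n,X.round(4),np.round(e[0],4));return X
c1=lambda x,y:(130+x/3.3,175+y/3.3); c2=lambda x,y:(280+(x-400)/3.3,310+y/3.3)
c3=lambda x,y:(295+x/2.2,165+(y-298)/2.2); c4=lambda x,y:(215+(x-400)/2.8,175+(y-298)/2.8)
L=[pr("Lfar",c1(318,155),c2(485,47)),pr("Lfar2",c1(325,183),c2(520,32)),pr("Lnr",c1(68,222),c2(628,218)),pr("Lnr2",c1(75,250),c2(668,195))]
a=(L[0]+L[1])/2;b=(L[2]+L[3])/2;d=a-b;print("len",np.linalg.norm(d),"mid",(a+b)/2,"yaw",np.degrees(np.arctan2(d[1],d[0])))
for n,f,c in(("s",S,(191,240)),("t",T,(332,347))):
    m=vial(f,c,28);p=cv2.findNonZero(m)[:,0];X=np.array([onz(f,q,.0345)[:2] for q in p]);u,s,v=np.linalg.svd(X-X.mean(0));print(n,X.mean(0),np.degrees(np.arctan2(v[0][1],v[0][0])))
A=pr("A",c3(100,524),c4(748,465));B=pr("B",c3(32,432),c4(650,518));C=pr("C",c3(371,400),c4(545,350));E=pr("D",c3(300,318),c4(440,387))
print(np.linalg.norm(A-B),np.linalg.norm(A-C),np.linalg.norm(B-E))
# screw head silhouette centre / top
for n,f,(x0,x1,y0,y1) in(("s",S,(424,444,170,200)),("t",T,(240,270,180,205))):
    g=f["img"][y0:y1,x0:x1].max(2)<60;ys,xs=np.nonzero(g);print(n,xs.min()+x0,xs.max()+x0,ys.min()+y0,ys.max()+y0,xs.mean()+x0,ys.mean()+y0)
    locals()
gs=[]
for f,(x0,x1,y0,y1) in((S,(424,444,170,200)),(T,(240,270,180,205))):
    ys,xs=np.nonzero(f["img"][y0:y1,x0:x1].max(2)<60);gs.append(ray(f,(xs.mean()+x0,ys.mean()+y0)))
print("screw head centre",tri(gs))
for p in((215,274),(330,243)): print("wrist corner",onz(W,p,.078,True))
E
```

```text
Lfar [ 0.4639 -0.1964  0.0351] 0.0014
Lfar2 [ 0.4862 -0.1954  0.0363] 0.002
Lnr [ 0.476  -0.3351  0.0334] 0.0002
Lnr2 [ 0.4995 -0.3323  0.0364] 0.0015
len 0.13834202630265152 mid [ 0.48141628 -0.26478026  0.03528781] yaw 95.26929499546436
s [ 0.48273936 -0.2652811 ] -83.95295572189012
t [ 0.48097405 -0.26515938] -84.07361503844152
A [ 0.6348 -0.022   0.0733] 0.0015
B [ 0.5361 -0.0507  0.0733] 0.0006
C [0.5678 0.2291 0.0639] 0.0054
D [0.4632 0.2093 0.0633] 0.0031
0.10275025297235306 0.2601142055242647 0.2702520135111561
s 429 438 173 199 433.6101694915254 186.33050847457628
t 245 263 187 198 254.22872340425533 192.13297872340425
screw head centre (array([0.52121953, 0.18397994, 0.09999645]), [np.float64(0.00035020916786033894), np.float64(0.00035020916786043566)])
wrist corner [ 0.53327999 -0.05014047  0.078     ]
wrist corner [ 0.63496378 -0.0207342   0.078     ]
```

The geometry agrees with the text:
- Level middle (0.4815,-0.265), yaw about 95.7°.
- Shelf_spot about (0.560,0.050), y-axis yaw about 105.5°. Screw about (0.522,0.185,0.10).
- Board width 103 mm against the 110 given, and length about 265, both within measurement error.

Moving above the level.

Emit:
{"api": "move_arm", "payload": {"rows": [[-3.3, -1.8, 0, 0, 0, 0, 1], [-3.3, -1.8, 0, 0, 0, 0, 1], [-3.3, -1.8, 0, 0, 0, 0, 1], [-3.3, -1.8, 0, 0, 0, 0, 1], [-3.3, -1.8, 0, 0, 0, 0, 1], [-3.3, -1.8, 0, 0, 0, 0, 1], [-3.3, -1.8, 0, 0, 0, 0, 1], [-3.3, -1.7, 0, 0, 0, 0, 1], [0, 0, 3, 0, 0, -5.7, 1], [0, 0, 3, 0, 0, 0, 1], [0, 0, 3, 0, 0, 0, 1], [0, 0, 0, 0, 0, 0, 1], [0, 0, 0, 0, 0, 0, 1]]}}

```text
time: 1.23
tool_pos: [0.4807, -0.2631, 0.1583]
tool_rot: [-0.002, 0.671, 0.741, -0.0]
contact_force: [0.4, 0.6, 1.0]
gripper_width: 0.998
grasp_force: 0.0
```

```bash
python3 - <<'E'
from plant import manip
from h import *
f=manip.grab_frame("wrist");cv2.imwrite("pics/wrist1.png",f["img"]);pickle.dump(f,open("w1.pkl","wb"))
s=manip.state();print(s["tool_pos"],s["joint_pos"],s["contact_force"])
c=proj(f,(.4815,-.265,.0345),True);print(c)
m=vial(f,c,70);p=cv2.findNonZero(m)[:,0];X=np.array([onz(f,q,.0345,True)[:2] for q in p]);u,sv,v=np.linalg.svd(X-X.mean(0));d=(X-X.mean(0))@v[0];print(len(p),(X.max(0)+X.min(0))/2,np.ptp(d),np.degrees(np.arctan2(v[0][1],v[0][0])),X.mean(0)+v[0]*(d.max()+d.min())/2)
E
```

```text
[ 0.48208222 -0.2639598   0.16077028] [-6.36368753e-01 -5.41196892e-02  1.87295803e+00 -3.00505791e-06
  1.32309574e+00 -7.36004693e-01] [0.75809479 0.33230205 1.14970644]
[318.67765616 240.55410549]
934 [ 0.48125352 -0.26590748] 0.06410746758232061 -83.8576698912146 [ 0.48096332 -0.26592839]
```

View pics/wrist1.png

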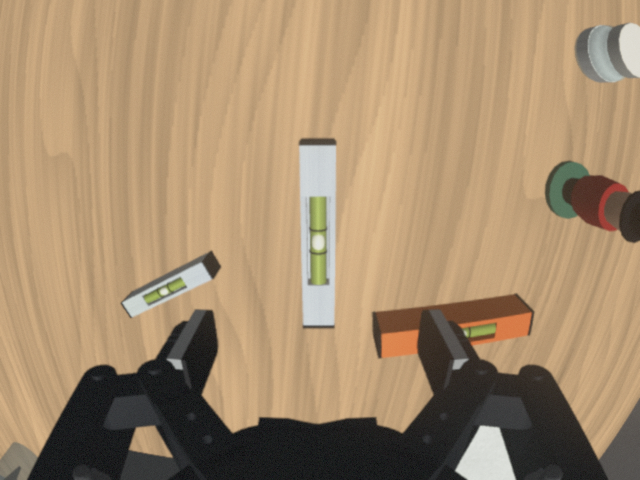

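The wrist view shows the level at (318,240), centred under the tool and parallel to it. The orange one sits 60 px to the right, so I go down half open.

Emit:
{"api": "move_arm", "payload": {"rows": [[-0.2, -0.1, 2, 0, 0, -0.4, 0], [0, 0, 2, 0, 0, 0, 0], [0, 0, 2, 0, 0, 0, 0], [0, 0, 2, 0, 0, 0, 0], [0, 0, 2, 0, 0, 0, 0], [0, 0, 1.5, 0, 0, 0, 0], [0, 0, 1, 0, 0, 0, 0], [0, 0, 0.8, 0, 0, 0, 0], [0, 0, 0, 0, 0, 0, 0], [0, 0, 0, 0, 0, 0, 0], [0, 0, 0, 0, 0, 0, -1], [0, 0, 0, 0, 0, 0, -1], [0, 0, 0, 0, 0, 0, -1], [0, 0, 0, 0, 0, 0, -1], [0, 0, 0, 0, 0, 0, -1], [0, 0, 0, 0, 0, 0, -1], [0, 0, 0, 0, 0, 0, -1], [0, 0, 0, 0, 0, 0, -1]]}}

```text
time: 2.78
tool_pos: [0.4823, -0.2669, 0.029]
tool_rot: [0.001, 0.668, 0.744, 0.0]
contact_force: [-0.7, -0.1, 5.5]
gripper_width: 0.272
grasp_force: 60.5
```

Emit:
{"api": "move_arm", "payload": {"rows": [[0, 0, -0.5, 0, 0, 0, -1], [0, 0, -1.5, 0, 0, 0, -1], [0, 0, -2.5, 0, 0, 0, -1], [0, 0, -3, 0, 0, 0, -1], [0, 0, -2.5, 0, 0, -3.1, -1], [0, 0, -2, 0, 0, -3.1, -1], [0, 0, 0, 0, 0, -3.2, -1], [2, 1.2, 0, 0, 0, 0, -1], [2.8, 1.6, 0, 0, 0, 0, -1], [2.8, 1.6, 0, 0, 0, 0, -1], [2.8, 1.6, 0, 0, 0, 0, -1], [2.8, 1.6, 0, 0, 0, 0, -1], [2.8, 1.6, 0, 0, 0, 0, -1], [2.8, 1.6, 0, 0, 0, 0, -1], [2.8, 1.6, 0, 0, 0, 0, -1], [2.8, 1.6, 0, 0, 0, 0, -1], [2.3, 1.3, 0, 0, 0, 0, -1], [1.7, 0.7, 0, 0, 0, 0, -1], [0, 0, 0, 0, -1.5, 0, -1], [0, 0, 0, 0, 0, 0, -1]]}}

```text
time: 4.45
tool_pos: [0.5583, 0.0519, 0.146]
tool_rot: [0.009, 0.604, 0.797, -0.009]
contact_force: [-0.7, 0.5, -3.0]
gripper_width: 0.269
grasp_force: 59.6
```

```bash
python3 - <<'E'
from plant import manip
from h import *
f=manip.grab_frame("wrist");cv2.imwrite("pics/wrist2.png",f["img"]);pickle.dump(f,open("w2.pkl","wb"))
s=manip.state();print(s["tool_pos"],s["joint_pos"],s["contact_force"],s["grasp_force"])
print(proj(f,(.56,.05,.075),True),proj(f,(.522,.185,.1),True))
E
```

```text
[0.55843335 0.05114199 0.14621656] [-0.02977043 -0.01343621  1.85924718 -0.02580182  1.29049298 -0.29491026] [-0.29250148 -0.15535838 -3.54155551] 59.57512870430946
[319.56709803 267.6903301 ] [319.69954444  -5.06930107]
```

View pics/wrist2.png

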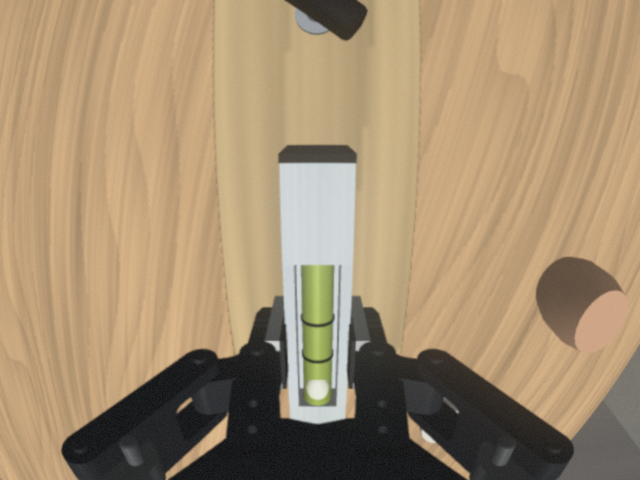

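The wrist view shows the level (318,280) held parallel to the shelf and midway between its edges (217 and 420 px). The bubble is at the high end (318,390) and the screw at (330,10). Now lowering, gently at the end.

Emit:
{"api": "move_arm", "payload": {"rows": [[-0.8, 0, 1, 0, 0, 0, -1], [0, 0, 1.2, 0, 0, 0, -1], [0, 0, 1, 0, 0, 0, -1], [0, 0, 0.4, 0, 0, 0, -1], [0, 0, 0.2, 0, 0, 0, -1], [0, 0, 0, 0, 0, 0, -1], [0, 0, 0, 0, 0, 0, -1], [0, 0, 0, 0, 0, 0, -1]]}}

```text
time: 5.17
tool_pos: [0.5623, 0.0416, 0.1101]
tool_rot: [0.011, 0.605, 0.796, -0.008]
contact_force: [-0.4, -0.1, -3.4]
gripper_width: 0.27
grasp_force: 59.6
```

Level bottom now at about 81 mm. Creeping down.

Emit:
{"api": "move_arm", "payload": {"rows": [[0, 0, 0.15, 0, 0, 0, -1], [0, 0, 0.15, 0, 0, 0, -1], [0, 0, 0, 0, 0, 0, -1], [0, 0, 0, 0, 0, 0, -1]]}}

```text
time: 5.5
tool_pos: [0.5618, 0.0417, 0.1065]
tool_rot: [0.01, 0.605, 0.796, -0.008]
contact_force: [-0.4, -0.4, -2.4]
gripper_width: 0.272
grasp_force: 59.6
```

Emit:
{"api": "move_arm", "payload": {"rows": [[0, 0, 0.1, 0, 0, 0, -1], [0, 0, 0.1, 0, 0, 0, -1], [0, 0, 0, 0, 0, 0, -1], [0, 0, 0, 0, 0, 0, -1]]}}

```text
time: 5.83
tool_pos: [0.5622, 0.0417, 0.1052]
tool_rot: [0.011, 0.605, 0.796, -0.008]
contact_force: [-1.1, 1.7, 3.0]
gripper_width: 0.274
grasp_force: 60.2
```

Contact, about 5 N. Releasing, then retreating straight up.

Emit:
{"api": "move_arm", "payload": {"rows": [[0, 0, 0, 0, 0, 0, -0.3], [0, 0, 0, 0, 0, 0, -0.1], [0, 0, 0, 0, 0, 0, 0.2], [0, 0, 0, 0, 0, 0, 0.3], [0, 0, 0, 0, 0, 0, 0.3], [0, 0, 0, 0, 0, 0, 0.3], [0, 0, -1, 0, 1.5, 0, 0.3], [0, 0, -2, 0, 0, 0, 0.3], [0, 0, -3, 0, 0, 0, 0.3], [0, 0, -3, 0, 0, 0, 0.3], [2, 0, 0, 0, 0, 0, 0.3], [3, 0, 0, 0, 0, 0, 0.3], [3, 0, 0, 0, 0, 0, 0.3], [0, 0, 0, 0, 0, 0, 0.3], [0, 0, 0, 0, 0, 0, 0.3]]}}

```text
time: 7.08
tool_pos: [0.5401, 0.1199, 0.1945]
tool_rot: [0.0, 0.604, 0.797, -0.0]
contact_force: [1.1, 0.6, -1.2]
gripper_width: 0.653
grasp_force: 0.0
```

```bash
python3 - <<'E'
from plant import manip
from h import *
f=manip.grab_frame("wrist");S=manip.grab_frame("scene");T=manip.grab_frame("side");pickle.dump((f,S,T),open("w3.pkl","wb"))
s=manip.state();print(s["tool_pos"],s["joint_pos"],s["contact_force"])
c=proj(f,(.522,.185,.11),True);print(c,proj(f,(.562,.042,.11),True))
h=f["img"].max(2)<55;z=np.zeros((480,640),np.uint8);cv2.circle(z,tuple(int(v) for v in c),75,255,-1)
m=(h*255).astype(np.uint8)&z;n,l,st,ce=cv2.connectedComponentsWithStats(m)
for k in range(1,n):
    if st[k,4]>150:
        p=np.argwhere(l==k)[:,::-1];X=np.array([onz(f,q,.112,True)[:2] for q in p],np.float32);print(st[k],ce[k],cv2.minAreaRect(X*1000))
        u,_,v=np.linalg.svd(X-X.mean(0),full_matrices=False);print("yaw",np.degrees(np.arctan2(v[0][1],v[0][0])))
cv2.imwrite("pics/wrist3.png",f["img"])
E
```

```text
[0.54065441 0.11823579 0.19442958] [ 8.09710685e-02 -7.68458293e-02  1.83600572e+00 -3.17090351e-04
  1.38247509e+00 -1.88825916e-01] [-2.98221593e-04  2.28980726e-01 -6.53841784e-01]
[317.55781535 144.11704765] [317.43556875 365.39402124]
```

View pics/wrist3.png

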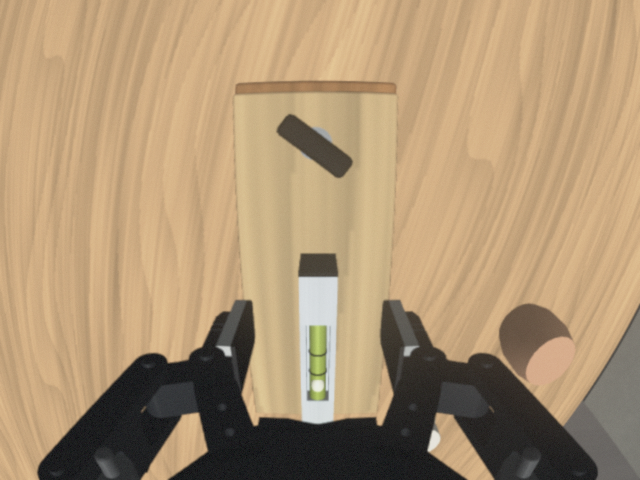

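The level lies well on the shelf, with the bubble at its high end (318,385). The screw bar is at (314,146), skewed by about 36°.

```bash
cat > screw.py <<'E'
from h import *
def bar(f,zt=.112,thr=85):
    c=proj(f,(.522,.185,zt),True)
    z=np.zeros((480,640),np.uint8);cv2.circle(z,tuple(int(v) for v in c),60,255,-1)
    m=((f["img"].max(2)<thr)*255).astype(np.uint8)&z
    n,l,st,ce=cv2.connectedComponentsWithStats(m);k=1+np.argmax(st[1:,4])
    p=np.argwhere(l==k)[:,::-1];X=np.array([onz(f,q,zt,True)[:2] for q in p],np.float32)
    u,_,v=np.linalg.svd(X-X.mean(0),full_matrices=False)
    print(st[k],ce[k],X.mean(0),cv2.minAreaRect(X*1000)[:2],"yaw",np.degrees(np.arctan2(v[0][1],v[0][0])))
    return ce[k]
E
python3 - <<'E'
from screw import *
f,S,T=pickle.load(open("w3.pkl","rb"))
c=bar(f);bar(f,.112,70);bar(f,.112,100)
gs=[ray(f,c,True)]
for g,(x0,x1,y0,y1) in((S,(424,444,170,200)),(T,(240,270,180,205))):
    ys,xs=np.nonzero(g["img"][y0:y1,x0:x1].max(2)<60);print(len(xs),xs.mean()+x0,ys.mean()+y0);gs.append(ray(g,(xs.mean()+x0,ys.mean()+y0)))
D=pickle.load(open("d0.pkl","rb"));gs0=[gs[0],ray(D["scene"],(433.6,186.3)),ray(D["side"],(254.2,192.1))]
print(tri(gs0))
E
```

```text
[ 278  115   73   62 1772] [314.46726862 145.54683973] [0.5205838 0.1839513] ((520.6570434570312, 183.89260864257812), (12.726566314697266, 43.97744369506836)) yaw -21.582296
[310 133   1   1   1] [310. 133.] [0.51632494 0.18996958] ((516.324951171875, 189.96958923339844), (0.0, 0.0)) yaw 0.0
[ 278  115   74   62 1872] [314.42147436 145.59134615] [0.52056694 0.18392125] ((520.60400390625, 183.85452270507812), (13.278458595275879, 44.54570770263672)) yaw -21.530071
349 432.1547277936963 182.432664756447
189 254.17989417989418 192.11111111111111
(array([0.52101343, 0.18346273, 0.10035184]), [np.float64(0.0005294229274683013), np.float64(0.0006371552850465409), np.float64(0.00027253648916993967)])
```

Emit:
{"api": "move_arm", "payload": {"rows": [[2.3, -0.1, 0, 0, 0, -6.6, 0], [0, 0, 0, 0, 0, 6.6, 0], [2.3, 0, 0, 0, 0, 0, 0], [2.3, 0, 0, 0, 0, 0, 0], [0, 0, 0, 0, 0, -6.6, 0], [0, 0, 0, 0, 0, -6.6, 0], [0, 0, 0, 0, 0, -6.6, 0], [0, 0, 0, 0, 0, -6.6, 0], [0, 0, 0, 0, 0, -6.6, 0], [0, 0, 0, 0, 0, -6.6, 0], [0, 0, 0, 0, 0, -6.6, 0], [0, 0, 0, 0, 0, -6.7, 0], [0, 0, 2, 0, 0, 0, 0], [0, 0, 2, 0, 0, 0, 0], [0, 0, 0, 0, 0, 0, 0], [0, 0, 0, 0, 0, 0, 0]]}}

```text
time: 8.57
tool_pos: [0.5204, 0.1841, 0.1532]
tool_rot: [-0.002, 0.188, 0.982, -0.001]
contact_force: [0.1, 0.6, 0.1]
gripper_width: 0.499
grasp_force: 0.0
```

```bash
python3 - <<'E'
from plant import manip
from scipy.spatial.transform import Rotation as R
s=manip.state();q=s["tool_rot"];m=R.from_quat([q[1],q[2],q[3],q[0]]).as_matrix()
print(s["tool_pos"],s["joint_pos"],m.round(3))
import numpy as np;print("delta in tool cm",(m.T@(np.array([.521,.184,.103])-s["tool_pos"])*100).round(2),"y yaw",np.degrees(np.arctan2(m[1,1],m[0,1])))
E
```

```text
[0.52042673 0.18411961 0.15318711] [ 2.05278778e-01 -3.84912439e-02  1.87127417e+00 -1.18974145e-04
  1.31212177e+00 -9.87179709e-01] [[-0.929  0.369 -0.003]
 [ 0.369  0.929 -0.001]
 [ 0.003 -0.002 -1.   ]]
delta in tool cm [-0.07  0.02  5.02] y yaw 68.32474175408234
```

Emit:
{"api": "move_arm", "payload": {"rows": [[0, 0, 1.8, 0, 0, 0, 0], [0, 0, 1.6, 0, 0, 0, 0], [0, 0, 1.1, 0, 0, 0, 0], [0, 0, 0.5, 0, 0, 0, 0], [0, 0, 0, 0, 0, 0, 0], [0, 0, 0, 0, 0, 0, -0.3], [0, 0, 0, 0, 0, 0, -1], [0, 0, 0, 0, 0, 0, -1], [0, 0, 0, 0, 0, 0, -1], [0, 0, 0, 0, 0, 0, -1], [0, 0, 0, 0, 0, 0, -1], [0, 0, 0, 0, 0, 0, -1], [0, 0, 0, 0, 0, 0, -1]]}}

```text
time: 9.65
tool_pos: [0.5214, 0.1839, 0.1061]
tool_rot: [0.0, 0.187, 0.982, -0.002]
contact_force: [-1.9, -4.7, 4.5]
gripper_width: 0.151
grasp_force: 59.2
```

Emit:
{"api": "move_arm", "payload": {"rows": [[0, 0, 0, 0, 0, 3, -1], [0, 0, 0, 0, 0, 5, -1], [0, 0, 0, 0, 0, 6, -1], [0, 0, 0, 0, 0, 6, -1], [0, 0, 0, 0, 0, 0, -1]]}}

```text
time: 10.07
tool_pos: [0.5214, 0.1836, 0.1066]
tool_rot: [0.001, 0.357, 0.934, -0.002]
contact_force: [-3.8, -7.5, 6.3]
gripper_width: 0.155
grasp_force: 59.3
```

Emit:
{"api": "move_arm", "payload": {"rows": [[0, 0, 0, 0, 0, 6, -1], [0, 0, 0, 0, 0, 6, -1], [0, 0, 0, 0, 0, 6, -1], [0, 0, 0, 0, 0, 6, -1], [0, 0, 0, 0, 0, 6, -1], [0, 0, 0, 0, 0, 6, -1], [0, 0, 0, 0, 0, 0, -1]]}}

```text
time: 10.65
tool_pos: [0.5214, 0.183, 0.1074]
tool_rot: [0.002, 0.628, 0.778, -0.002]
contact_force: [-8.6, -10.2, 12.2]
gripper_width: 0.151
grasp_force: 59.9
```

Emit:
{"api": "move_arm", "payload": {"rows": [[-0.1, -0.12, -0.25, 0, 0, 3, -1], [-0.05, -0.08, -0.15, 0, 0, 6, -1], [0, 0, 0, 0, 0, 6, -1], [0, 0, 0, 0, 0, 6, -1], [0, 0, 0, 0, 0, 6, -1], [0, 0, 0, 0, 0, 0, -1], [0, 0, 0, 0, 0, 0, -1]]}}

```text
time: 11.23
tool_pos: [0.5207, 0.1825, 0.1085]
tool_rot: [0.002, 0.791, 0.611, 0.001]
contact_force: [4.9, -2.5, -7.6]
gripper_width: 0.152
grasp_force: 59.9
```

```bash
cat > bub.py <<'E'
from h import *
def bub(n,f,ctr=(.562,.042,.112),rad=30,yaw=105.5):
    fish=n=="wrist";c=proj(f,ctr,fish)
    m=vial(f,c,rad);m=cv2.morphologyEx(m,cv2.MORPH_OPEN,np.ones((2,2),np.uint8))
    p=cv2.findNonZero(m)[:,0];yh=np.array([np.cos(np.radians(yaw)),np.sin(np.radians(yaw))]);xh=np.array([yh[1],-yh[0]])
    P=lambda q:onz(f,q,ctr[2],fish)[:2]
    V=np.array([P(q) for q in p]);y=V@yh;x=V@xh;mid=(np.percentile(y,.5)+np.percentile(y,99.5))/2;xc=np.median(x)
    h=cv2.cvtColor(f["img"],cv2.COLOR_BGR2HSV);z=np.zeros(h.shape[:2],np.uint8);cv2.circle(z,tuple(int(v) for v in c),rad,255,-1)
    b=cv2.findNonZero(((h[...,2]>150)&(h[...,1]<120)).astype(np.uint8)*z)
    B=np.array([P(q) for q in b[:,0]]) if b is not None else np.zeros((1,2))
    k=(abs(B@xh-xc)<.0035)&(abs(B@yh-mid)<.032);
    print(n,"vial mid",(mid*yh+xc*xh).round(4),"len",np.ptp(y).round(4),"n",k.sum(),"bubble mm",((B[k]@yh).mean()-mid)*1000 if k.any() else None)
E
python3 - <<'E'
from plant import manip
from bub import *
f=pickle.load(open("w3.pkl","rb"));bub("wrist",f[0],rad=60)
S=manip.grab_frame("scene");T=manip.grab_frame("side");bub("scene",S);bub("side",T)
o=np.zeros((300,800,3),np.uint8)
for i,(n,g) in enumerate((("s",S),("t",T))):
    c=proj(g,(.562,.042,.112)).astype(int);o[:,i*400:i*400+400]=cv2.resize(g["img"][c[1]-30:c[1]+30,c[0]-40:c[0]+40],(400,300),interpolation=2)
cv2.imwrite("pics/b1.png",o)
E
```

```text
wrist vial mid [0.5627 0.043 ] len 0.0655 n 469 bubble mm 5.6308295645091375
scene vial mid [0.5678 0.0441] len 0.0639 n 10 bubble mm -11.28158352218607
side vial mid [0.5605 0.0363] len 0.0585 n 13 bubble mm -16.103562835648635
```

View pics/b1.png

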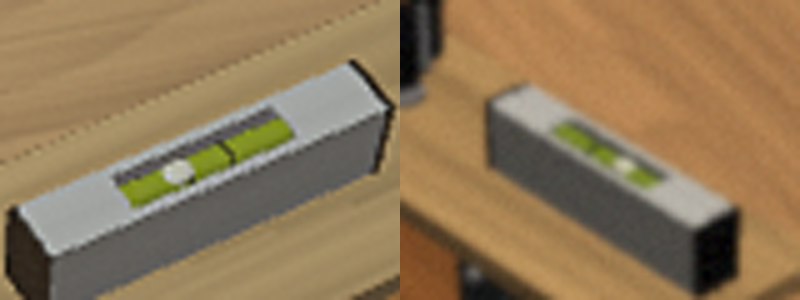

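The crop shows the bubble left of the middle, towards the high end, and moving towards the screw. I'll let it settle and measure again from the scene view.

Emit:
{"api": "move_arm", "payload": {"rows": [[0, 0, 0.15, 0, 0, 0, -1], [0, 0, 0, 0, 0, 0, -1], [0, 0, 0, 0, 0, 0, -1], [0, 0, 0, 0, 0, 0, -1], [0, 0, 0, 0, 0, 0, -1], [0, 0, 0, 0, 0, 0, -1], [0, 0, 0, 0, 0, 0, -1], [0, 0, 0, 0, 0, 0, -1], [0, 0, 0, 0, 0, 0, -1], [0, 0, 0, 0, 0, 0, -1], [0, 0, 0, 0, 0, 0, -1], [0, 0, 0, 0, 0, 0, -1], [0, 0, 0, 0, 0, 0, -1], [0, 0, 0, 0, 0, 0, -1], [0, 0, 0, 0, 0, 0, -1], [0, 0, 0, 0, 0, 0, -1], [0, 0, 0, 0, 0, 0, -1], [0, 0, 0, 0, 0, 0, -1]]}}

```text
time: 12.83
tool_pos: [0.5207, 0.1826, 0.1083]
tool_rot: [0.002, 0.791, 0.611, 0.001]
contact_force: [1.3, -4.8, 0.9]
gripper_width: 0.151
grasp_force: 61.1
```

```bash
python3 - <<'E'
from plant import manip
from bub import *
for i in range(2): bub("scene",manip.grab_frame("scene"));bub("side",manip.grab_frame("side"))
E
```

```text
scene vial mid [0.5676 0.0441] len 0.0639 n 9 bubble mm -8.795239108859363
side vial mid [0.5602 0.0369] len 0.0599 n 14 bubble mm -14.476608770281507
scene vial mid [0.5677 0.0441] len 0.0639 n 9 bubble mm -8.795000513524151
side vial mid [0.5602 0.0369] len 0.0599 n 12 bubble mm -13.682849520763929
```

Emit:
{"api": "move_arm", "payload": {"rows": [[0, 0, -0.02, 0, 0, 6, -1], [0, 0, -0.02, 0, 0, 6, -1], [0, 0, -0.02, 0, 0, 6, -1], [0, 0, -0.02, 0, 0, 6, -1], [0, 0, -0.02, 0, 0, 6, -1], [0, 0, -0.02, 0, 0, 6, -1], [0, 0, -0.02, 0, 0, 6, -1], [0, 0, -0.02, 0, 0, 6, -1], [0, 0, 0, 0, 0, 0, -1], [0, 0, 0, 0, 0, 0, -1]]}}

```text
time: 13.87
tool_pos: [0.5204, 0.1824, 0.1096]
tool_rot: [0.001, 0.972, 0.237, 0.001]
contact_force: [0.8, -5.2, 0.9]
gripper_width: 0.152
grasp_force: 61.1
```

Emit:
{"api": "move_arm", "payload": {"rows": [[0, 0, 0, 0, 0, 0, -1], [0, 0, 0, 0, 0, 0, -1], [0, 0, 0, 0, 0, 0, -1], [0, 0, 0, 0, 0, 0, -1], [0, 0, 0, 0, 0, 0, -1], [0, 0, 0, 0, 0, 0, -1], [0, 0, 0, 0, 0, 0, -1], [0, 0, 0, 0, 0, 0, -1], [0, 0, 0, 0, 0, 0, -1], [0, 0, 0, 0, 0, 0, -1], [0, 0, 0, 0, 0, 0, -1], [0, 0, 0, 0, 0, 0, -1], [0, 0, 0, 0, 0, 0, -1], [0, 0, 0, 0, 0, 0, -1], [0, 0, 0, 0, 0, 0, -1], [0, 0, 0, 0, 0, 0, -1], [0, 0, 0, 0, 0, 0, -1], [0, 0, 0, 0, 0, 0, -1]]}}

```text
time: 15.37
tool_pos: [0.5204, 0.1824, 0.1095]
tool_rot: [0.001, 0.972, 0.237, 0.001]
contact_force: [1.0, -5.2, 0.4]
gripper_width: 0.151
grasp_force: 61.1
```

```bash
python3 - <<'E'
from plant import manip
from bub import *
for i in range(2):
    S=manip.grab_frame("scene");T=manip.grab_frame("side");bub("scene",S);bub("side",T)
o=np.zeros((300,800,3),np.uint8)
for i,(n,g) in enumerate((("s",S),("t",T))):
    c=proj(g,(.562,.042,.112)).astype(int);o[:,i*400:i*400+400]=cv2.resize(g["img"][c[1]-24:c[1]+24,c[0]-32:c[0]+32],(400,300),interpolation=2)
cv2.imwrite("pics/b2.png",o)
E
```

```text
scene vial mid [0.568  0.0434] len 0.0644 n 11 bubble mm -2.6310071225851135
side vial mid [0.5605 0.0355] len 0.0598 n 13 bubble mm -10.243954685273698
scene vial mid [0.568  0.0434] len 0.0644 n 11 bubble mm -2.6324829879078444
side vial mid [0.5605 0.0355] len 0.0598 n 13 bubble mm -10.243954685273698
```

View pics/b2.png

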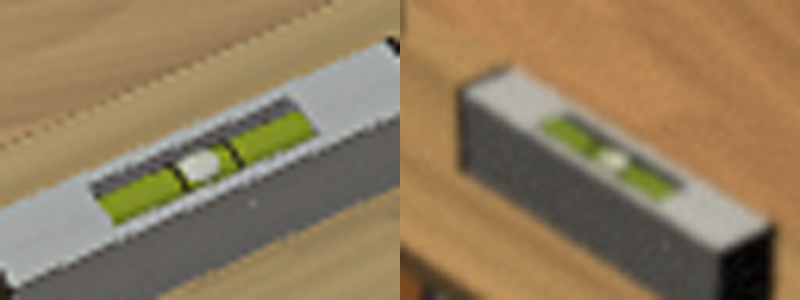

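The crop shows the bubble at (200,165) with the lines at x=182 and 236, so it is about 2.7 mm short. Turning 20° more, then letting it settle.

Emit:
{"api": "move_arm", "payload": {"rows": [[0, 0, -0.02, 0, 0, 5, -1], [0, 0, -0.02, 0, 0, 5, -1], [0, 0, -0.02, 0, 0, 5, -1], [0, 0, 0, 0, 0, 5, -1], [0, 0, 0, 0, 0, 0, -1], [0, 0, 0, 0, 0, 0, -1], [0, 0, 0, 0, 0, 0, -1], [0, 0, 0, 0, 0, 0, -0.5], [0, 0, 0, 0, 0, 0, 0], [0, 0, 0, 0, 0, 0, 0], [0, 0, 0, 0, 0, 0, 0], [0, 0, 0, 0, 0, 0, 0], [0, 0, -1.5, 0, 0, 0, 0], [0, 0, -2.5, 0, 0, 0, 0], [0, 0, -3, 0, 0, 0, 0], [0, 0, -2, 0, 0, 0, 0], [0, 0, 0, 0, 0, 0, 0], [0, 0, 0, 0, 0, 0, 0]]}}

```text
time: 17.07
tool_pos: [0.5202, 0.1836, 0.2009]
tool_rot: [-0.0, 0.998, 0.065, 0.002]
contact_force: [-0.4, -0.6, -0.7]
gripper_width: 0.502
grasp_force: 0.0
```

```bash
python3 - <<'E'
from plant import manip
from bub import *
from scipy.spatial.transform import Rotation as R
bub("scene",manip.grab_frame("scene"))
s=manip.state();q=s["tool_rot"];m=R.from_quat([q[1],q[2],q[3],q[0]]).as_matrix()
print(s["tool_pos"],s["joint_pos"],"x yaw",np.degrees(np.arctan2(m[1,0],m[0,0])))
E
```

```text
scene vial mid [0.5684 0.0431] len 0.0638 n 9 bubble mm 1.1730845072690927
[0.51920305 0.18331117 0.19896043] [ 2.04152163e-01 -8.75949745e-02  1.83832403e+00  1.66663956e-04
  1.39101420e+00  1.64571365e+00] x yaw 7.4029035940625345
```

Emit:
{"api": "move_arm", "payload": {"rows": [[0, 0, 0, 0, 0, -4, -1], [0, 0, 0, 0, 0, -4.1, -1], [0.1, 2.4, 0, 0, 0, 0, -1], [0.1, 2.4, 0, 0, 0, 0, -1], [0.1, 2.4, 0, 0, 0, 0, -1], [0, 2.4, 0, 0, 0, 0, -1], [0, 0, 1, 0, 0, 0, -1], [0, 0, 1, 0, 0, 0, -1], [0, 0, 1, 0, 0, 0, -1], [0, 0, 1, 0, 0, 0, -1], [0, 0, 0, 0, 0, 0, -1], [0, 0, 0, 0, 0, 0, -1], [0, 0, 0, 0, 0, 0, -1]]}}

```text
time: 18.2
tool_pos: [0.5479, 0.0921, 0.1592]
tool_rot: [-0.0, 0.991, 0.135, -0.0]
contact_force: [0.4, -0.3, -0.2]
gripper_width: -0.002
grasp_force: 0.0
```

```bash
python3 - <<'E'
from plant import manip
from bub import *
from scipy.spatial.transform import Rotation as R
bub("scene",manip.grab_frame("scene"));f=manip.grab_frame("wrist");bub("wrist",f,rad=70)
s=manip.state();q=s["tool_rot"];m=R.from_quat([q[1],q[2],q[3],q[0]]).as_matrix()
print(s["tool_pos"],s["contact_force"],m[:,2],"x yaw",np.degrees(np.arctan2(m[1,0],m[0,0])),proj(f,(.549,.092,.112),True))
cv2.imwrite("pics/wrist4.png",f["img"]);pickle.dump(f,open("w4.pkl","wb"))
E
```

```text
scene vial mid [0.5684 0.0431] len 0.0638 n 9 bubble mm 1.1730845072690927
wrist vial mid [0.5648 0.0419] len 0.0641 n 1358 bubble mm 1.430305022965081
[0.54836833 0.09193666 0.16001705] [-0.44333645  0.14882386  0.77635944] [ 1.36568789e-03  7.03702947e-05 -9.99999065e-01] x yaw 15.534859090519992 [316.25914326 284.65100515]
```

View pics/wrist4.png

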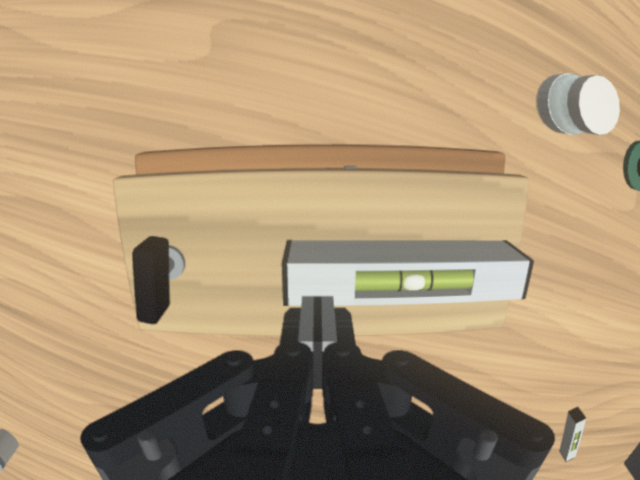

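The wrist view shows the bubble at (414,282) between the lines at 401 and 432, +1.4 mm from the middle and so centred. The shut fingers are above the level's screw-side end (318,290). Lowering.

Emit:
{"api": "move_arm", "payload": {"rows": [[0.2, 0, 0.8, 0, 0, 0, -1], [0, 0, 0.8, 0, 0, 0, -1], [0, 0, 0.5, 0, 0, 0, -1], [0, 0, 0.2, 0, 0, 0, -1], [0, 0, 0.1, 0, 0, 0, -1], [0, 0, 0, 0, 0, 0, -1], [0, 0, 0, 0, 0, 0, -1]]}}

```text
time: 18.88
tool_pos: [0.55, 0.092, 0.1353]
tool_rot: [0.0, 0.991, 0.135, 0.0]
contact_force: [-0.2, 0.3, 0.2]
gripper_width: -0.001
grasp_force: 0.0
```

Emit:
{"api": "move_arm", "payload": {"rows": [[0, 0, 0.1, 0, 0, 0, -1], [0, 0, 0.1, 0, 0, 0, -1], [0, 0, 0, 0, 0, 0, -1], [0, 0, 0, 0, 0, 0, -1]]}}

```text
time: 19.22
tool_pos: [0.5499, 0.0921, 0.1333]
tool_rot: [0.0, 0.991, 0.135, 0.0]
contact_force: [0.0, 0.6, 0.5]
gripper_width: -0.0
grasp_force: 0.0
```

Emit:
{"api": "move_arm", "payload": {"rows": [[0, 0, 0.1, 0, 0, 0, -1], [0, 0, 0.1, 0, 0, 0, -1], [0, 0, 0, 0, 0, 0, -1], [0, 0, 0, 0, 0, 0, -1]]}}

```text
time: 19.55
tool_pos: [0.5498, 0.0921, 0.1311]
tool_rot: [-0.0, 0.991, 0.135, -0.0]
contact_force: [-0.2, -0.3, 0.0]
gripper_width: -0.001
grasp_force: 0.0
```

Emit:
{"api": "move_arm", "payload": {"rows": [[0, 0, 0.1, 0, 0, 0, -1], [0, 0, 0.05, 0, 0, 0, -1], [0, 0, 0, 0, 0, 0, -1], [0, 0, 0, 0, 0, 0, -1]]}}

```text
time: 19.88
tool_pos: [0.55, 0.0921, 0.1301]
tool_rot: [0.0, 0.991, 0.135, 0.0]
contact_force: [-0.3, 0.4, 2.7]
gripper_width: -0.0
grasp_force: 1.3
```

Emit:
{"api": "move_arm", "payload": {"rows": [[0, 0, 0.1, 0, 0, 0, -1], [0, 0, 0, 0, 0, 0, -1], [0, 0, 0, 0, 0, 0, -1]]}}

```text
time: 20.13
tool_pos: [0.5502, 0.0921, 0.1301]
tool_rot: [0.0, 0.991, 0.135, 0.0]
contact_force: [-3.2, 0.2, 7.4]
gripper_width: -0.003
grasp_force: 3.6
```

Emit:
{"api": "move_arm", "payload": {"rows": [[0, 0, 0.1, 0, 0, 0, -1], [0, 0, 0, 0, 0, 0, -1], [0, 0, 0, 0, 0, 0, -1]]}}

```text
time: 20.38
tool_pos: [0.5505, 0.0922, 0.1301]
tool_rot: [-0.0, 0.991, 0.135, 0.0]
contact_force: [-5.1, -0.7, 10.5]
gripper_width: -0.004
grasp_force: 5.6
```

At 10.5 N, but with a 5 N sideways share. Easing that off before checking the bubble.

Emit:
{"api": "move_arm", "payload": {"rows": [[-0.05, 0, 0, 0, 0, 0, -1], [0, 0, 0, 0, 0, 0, -1], [0, 0, 0, 0, 0, 0, -1]]}}

```text
time: 20.63
tool_pos: [0.5501, 0.0921, 0.13]
tool_rot: [-0.0, 0.991, 0.135, 0.001]
contact_force: [-4.2, -0.5, 10.0]
gripper_width: -0.003
grasp_force: 5.2
```

Emit:
{"api": "move_arm", "payload": {"rows": [[-0.1, 0, 0, 0, 0, 0, -1], [-0.05, 0, 0.02, 0, 0, 0, -1], [0, 0, 0, 0, 0, 0, -1], [0, 0, 0, 0, 0, 0, -1], [0, 0, 0, 0, 0, 0, -1], [0, 0, 0, 0, 0, 0, -1], [0, 0, 0, 0, 0, 0, -1], [0, 0, 0, 0, 0, 0, -1], [0, 0, 0, 0, 0, 0, -1], [0, 0, 0, 0, 0, 0, -1], [0, 0, 0, 0, 0, 0, -1], [0, 0, 0, 0, 0, 0, -1], [0, 0, 0, 0, 0, 0, -1], [0, 0, 0, 0, 0, 0, -1], [0, 0, 0, 0, 0, 0, -1], [0, 0, 0, 0, 0, 0, -1], [0, 0, 0, 0, 0, 0, -1], [0, 0, 0, 0, 0, 0, -1], [0, 0, 0, 0, 0, 0, -1]]}}

```text
time: 22.22
tool_pos: [0.5499, 0.0921, 0.1301]
tool_rot: [-0.0, 0.991, 0.135, 0.003]
contact_force: [-0.1, 1.3, 8.0]
gripper_width: -0.001
grasp_force: 3.9
```

```bash
python3 - <<'E'
from plant import manip
from bub import *
bub("scene",manip.grab_frame("scene"));f=manip.grab_frame("wrist");bub("wrist",f,rad=90)
s=manip.state();print(s["tool_pos"],s["contact_force"])
cv2.imwrite("pics/wrist5.png",f["img"])
E
```

```text
scene vial mid [0.5684 0.0431] len 0.0638 n 9 bubble mm 1.1730845072690927
wrist vial mid [0.5651 0.0421] len 0.0641 n 1653 bubble mm 1.1871924593700038
[0.54987183 0.09204719 0.13005993] [-0.01696618  2.00062216  7.24009799]
```

View pics/wrist5.png

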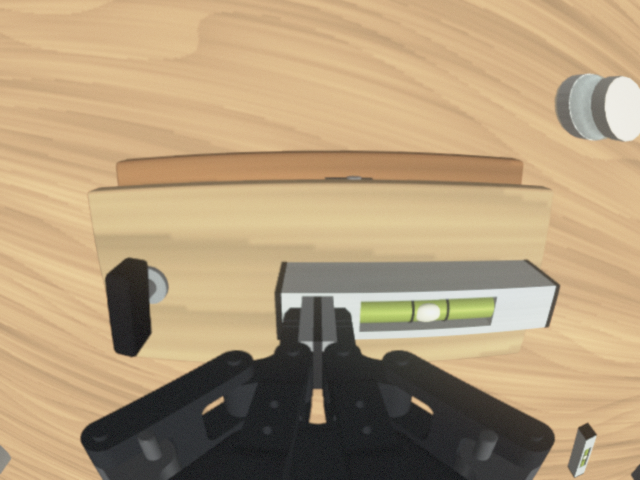

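The fingers stand on the level's solid end (318,320), and the bubble (428,312) is between its lines. The push is now vertical but at 7–8 N, so I raise it to about 10 to 11 N.

Emit:
{"api": "move_arm", "payload": {"rows": [[-0.03, 0, 0.1, 0, 0, 0, -1], [0, 0, 0, 0, 0, 0, -1], [0, 0, 0, 0, 0, 0, -1], [0, 0, 0, 0, 0, 0, -1], [0, 0, 0, 0, 0, 0, -1], [0, 0, 0, 0, 0, 0, -1], [0, 0, 0, 0, 0, 0, -1], [0, 0, 0, 0, 0, 0, -1]]}}

```text
time: 22.98
tool_pos: [0.5499, 0.092, 0.13]
tool_rot: [-0.0, 0.991, 0.135, 0.003]
contact_force: [-1.6, 0.7, 11.0]
gripper_width: 0.001
grasp_force: 5.8
```

```bash
python3 - <<'E'
from plant import manip
from bub import *
bub("wrist",manip.grab_frame("wrist"),rad=90);print(manip.state()["contact_force"])
print(manip.job_done())
E
```

```text
wrist vial mid [0.5651 0.0421] len 0.0641 n 1649 bubble mm 1.0608257184920589
[-1.80905687  1.47954203 11.8939994 ]
the job is handed in; nothing more can be done
None
```

The job is handed in: the level lies lengthways on the shelf, the screw is turned clockwise, the bubble reads about 1 mm off centre (limit 3.5 mm), and the arm is still pressing straight down on the level's screw-side end with about 11–12 N.

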